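# Dim down and switch off at the bedside console

### The arm

A 7-joint arm with a two-finger parallel gripper is mounted at the origin on the work surface. World frame = base frame: x ahead of the robot, y to its left, z up, the work surface at z = 0. Lengths are in m, angles in rad, forces in N, time in s.
With the tool pointing down it reaches from about 0.4 to 0.875 m from the base axis. Payload 19.3 kg.
Tool frame: the origin (TCP) lies on the centre line of the jaws, within the pads' length; the fingertips stand 8 mm ahead of it and the grasp point (between the pads) lies 11 mm behind it; z points along the fingers, y is the line along which they close (so a half turn about z gives the same grasp; the last joint's range is limited). The gripper opens to 85 mm and grips with 20 to 120 N. Pads are 22 mm wide; open, the fingers measure 114 mm over their backs; the gripper's body (76 mm by 85 mm) begins 54 mm behind the grasp point. The pads swing forward as they close: fully open they stand 13 mm farther back than shut.
Start: joints at [-1.231, 0.521, -0.036, 1.599, 0.021, 1.021, -0.113], TCP at [0.249, 0.573, 0.206] pointing down, gripper open.
Joint ranges: [-2.91, 2.91], [-0.3, 2.13], [-1.5, 1.42], [0.17, 2.43], [-1.26, 4.41], [0.16, 1.93], [-2.52, 2.52]. Speed limits (rad/s): [1.89, 1.89, 2.39, 2.39, 3.01, 3.01, 3.01].

### API

Orientations are given as [roll, pitch, yaw] about the fixed x, y, z axes, in that order (R = Rz(yaw) Ry(pitch) Rx(roll)).
In Python, from workcell import status, grab_frame, camera_params, bot, search_frame, silhouettes gives the robot as it stands.
- The arm moves only by the shell command python3 -m creep 'ROWS' [FORCE]. ROWS is JSON, a list of rows, each a list of 5 numbers: the shift along the tool's x, y, z in units of 60 mm (1.0 is 60 mm), then the turn about the tool's z in units of 8 degrees (1.0 is 8 degrees), then the opening, from 0 (shut) to 1 (fully open). In form: [[x, y, z, twist, hand], ...]. A call has 1 to 5 rows; each row is the pose to reach, as a shift and turn from the pose commanded when the call began, along the tool's axes at that moment; what a row does not reach only later rows make up. A row lasts 1/8 s, in which the tool goes at most 62.5 mm and 10.7 degrees, less where a joint would pass 70% of its speed; a pose out of reach is approached as far as the arm can. A call with a gripper value outside its range is refused whole. The fingers move at their own pace and stop on an object; FORCE is the grip in N (left out, the last holds). Time passes only in rows, so rows that repeat a pose let the fingers close. It gives the time, the measured TCP pose, the force, the opening and the grip force at its end, in the units of the state.
- status.observe(): the state, without advancing time (a new reading comes with each control period).
- grab_frame(name): name is "side" or "top"; returns the picture (480x640x3 uint8, blue, green, red); there is no depth.
- camera_params(name): a dict with "K" (3x3 intrinsics, pixels), "k1" (the pictures are not rectified: a ray, as slopes to the right and down, at radius r is drawn at 1 + k1 r^2 times it, then the intrinsics apply), "rvec" (rotation vector, rad) and "tvec" (3), from world to camera coordinates, as OpenCV has them. Camera axes: x right, y down, z forward; pixel columns grow to the right and rows downward; lengths in m; the calibration is good to about 2 mm. A picture is of the moment at which its call begins. camera_params takes no time and is no camera call.
- bot.job_done(): hands the job in; it is judged then, once.
Trained networks look in the newest picture that a camera, given by its name, has taken for a name from the list of things; names that differ only in an ending like _2 or _b are one class to them, and where a whole thing is asked for, a point or a joint stands for the part that bears it (a point fixed in the world has none). Each returns a list of dicts, best first, with "p" (0 to 1); they miss things now and then, are a little off and sometimes report something else, mostly with a low value. They report only what shows in the picture. A call takes as long as a camera call.
- search_frame(camera, name): "extent" ([left, top, right, bottom] as shares, 0 to 1, of the picture: columns of its width, rows of its height, round what is visible of it).
- silhouettes(camera, name): "mask" (480x640 bool, what is visible of it) and "extent" ([left, top, right, bottom] as shares, 0 to 1, of the picture: columns of its width, rows of its height, round what is visible of it).
The state is a dict: "clock": time; "qpos": joint angles; "qd": joint speeds; "joint_efforts": joint torques, N m; "position": TCP position; "tool_rot": TCP orientation; "force": force on the tool from outside, world axes, zero at the start; "moment": the same for the moment, N m; "grip_width": finger opening in m; "finger_force": force on a finger pad.
Only numpy, scipy, OpenCV 4.12 (cv2) and the standard library are available. Lean on these libraries where they do the work, as an engineer would, in place of code of your own. Each camera call takes 0.05 s, during which the arm holds its last target. There are 200 camera calls.

### The job

Turn the light down for the night: turn the black dimmer knob sunk in the white console's well anticlockwise (seen from above) until it leans firmly on its cushioned end stop, without forcing it, and leave it resting there. Then press the round push key on the console fully in and let it come out again. Do not push hard on the console's casing or the walls of the well, and leave the other things on the table where they are.

Things in the scene. Friction and masses are not known exactly. Their poses are not given: they have to be found in the camera images.
- console: Fixed bedside dimmer console: a white box 130 x 210 mm, its top face 52 mm above the table, on a rubber foot. Origin: centre of its underside, on the table; z up, x and y along its 130 and 210 mm sides. It carries the casing, the knob with its hidden stop, and the key. The well is at (0, 35 mm) and the push key at (0, -62 mm) in its frame.
- casing: The console's white casing: its walls and top, and the walls and floor of the well (not the knob, not the key). Origin: on the console's axis, 8 mm above the table. Pushing on it with more than 15 N is too hard.
- well_mouth (a point): Centre of the mouth of the round well, level with the casing's top face, 52 mm above the table. The well is 67 mm across and 32 mm deep (its floor is 20 mm above the table), so the fingers go in only when partly shut, some 25 mm apart, astride the knob's bar.
- knob_top (a point): Centre of the top of the black knob, on its axis, which is the well's axis, 6 mm below the mouth, 46 mm above the table. An upright bar 32 mm long, 12 wide, with its foot on a disc 34 mm across and 3 mm thick on the well's floor (26 mm high in all). This frame turns with it: x runs along the bar, towards the end with the short white line; grip it across its 12 mm width (y).
- dimmer (a joint): Turn of the knob in rad, growing anticlockwise seen from above (towards dark); 0 when its x axis is along the console's x axis. Starts between 0.2 and 0.9. It drags with a steady friction of 0.08 N m and stays where it is left. Its end stop is met somewhere between 1.5 and 2.8: the place differs each time, cannot be seen and must be felt. May need more than one grasp.
- hub: Hidden hub under the knob, turning with it; origin on the axis, 12 mm above the table. Its tooth, 15 mm off the axis, meets the stop, a spring of 0.8 N m per rad. A lean on the stop of 0.11 to 0.36 N m (7 to 24 N) is firm, more forces it. The 0.08 N m drag adds to the twist felt, or at standstill may offset it. Let go, the knob eases back a bit, still leaning on the stop; 0.1 rad more leaves it.
- key_top (a point): Centre of the top of the white round push key, 26 mm in diameter, standing in a grey collar on the console's top face; it is pressed straight down.
- key (a joint): How far the key is pressed, in m: 0 out, 0.006 fully in; a spring, 5 N when fully in, brings it back out.
- tin: Bystander: a loose round aluminium candle tin, 62 mm across, 45 mm high; origin at the centre of its underside.
- dish: Bystander: a loose small white bowl, 90 mm across, 25 mm high; origin at the centre of its underside.
- case: Bystander: a loose brown spectacle case, 65 x 160 x 34 mm, beyond the console; origin at the centre of its underside.
- book: Bystander: a loose paperback lying flat, 125 x 190 x 30 mm; origin at the centre of its underside.
- mug: Bystander: a loose blue mug, 80 mm across, 92 mm high; origin at the centre of its underside.
- clock: Bystander: a loose wooden clock, 55 x 100 x 85 mm; origin at the centre of its underside.

How it is judged:
On the way, in this order (a step that is already met when the one before it is completed fails the run):
1. the knob leans firmly on its end stop (more than 7 N at the stop, about 0.11 N m) for 0.3 s (contact force between hub and console above 7 N), for 0.3 s.
2. the key is pressed in (more than 4.5 mm) while the knob rests on its stop (more than 0.5 N) (value of joint key above 0.0045 m and contact force between hub and console above 0.5 N), for 0.1 s.
At the end, for the whole second after the job is handed in: The knob rests against its end stop (more than 0.5 N on the stop, turned past 1.3 rad) and is still; the key is out again (pressed less than 1.5 mm) (contact force between hub and console above 0.5 N and value of joint dimmer above 1.3 rad and velocity of joint dimmer below 0.05 rad/s and value of joint key below 0.0015 m); the robot touches nothing.
It fails at once if the end stop is forced (more than 24 N on it, that is 0.36 N m) (contact force between hub and console above 24 N).
It fails at once if the robot pushes on the casing or the well with more than 15 N (contact force between any of the fingers, the arm and casing above 15 N).
It fails at once if a bystander is moved by more than 20 mm (distance of any of tin, dish, case, book, mug, clock from where it was at the start of the episode above 0.02 m).
It also fails if it takes over 64 s, if anything falls off the work surface, if the arm or the gripper's body presses on something with over 40 N, if the wrist force passes 120 N, or if a joint passes its speed limit or range.

## Working session

There is one attempt and no reset: what is moved stays moved. The work goes in short steps, Python scripts to look and compute and a shell command to move; the robot and the scene stay as the last step left them, time stands still between calls to the robot, and variables do not carry over. Pictures are saved under pics/ and viewed, at most 10 in all, crops included, and the job is handed in when it is done.

```bash
mkdir -p pics; ls; cat > h.py <<'E'
import numpy as np,cv2
from workcell import status,grab_frame,camera_params,bot,search_frame,silhouettes
def ray(cam,u,v):
    c=camera_params(cam);K=np.array(c["K"]);k1=c["k1"]
    d=np.array([(u-K[0,2])/K[0,0],(v-K[1,2])/K[1,1]]);s=d.copy()
    for _ in range(30): s=d/(1+k1*(s@s))
    R=cv2.Rodrigues(np.array(c["rvec"],float))[0];t=np.array(c["tvec"],float).ravel()
    return -R.T@t,R.T@np.array([s[0],s[1],1])
def atz(cam,u,v,z):
    o,d=ray(cam,u,v);return o+d*(z-o[2])/d[2]
def proj(cam,P):
    c=camera_params(cam);K=np.array(c["K"])
    R=cv2.Rodrigues(np.array(c["rvec"],float))[0];p=R@np.array(P,float)+np.array(c["tvec"],float).ravel()
    s=p[:2]/p[2];s=s*(1+c["k1"]*(s@s));return np.array([K[0,0]*s[0]+K[0,2],K[1,1]*s[1]+K[1,2]])
E
python3 - <<'E'
from h import *
np.set_printoptions(precision=4,suppress=True)
print({k:np.round(v,3) for k,v in status.observe().items()})
for c in("top","side"):
    cv2.imwrite(f"pics/{c}0.png",grab_frame(c)); print(c,ray(c,320,240)[0])
    for n,z in(("console",.05),("knob_top",.046),("key_top",.056),("casing",.05)):
        for r in silhouettes(c,n)[:2]:
            m=r["mask"];v,u=np.nonzero(m)
            print(c,n,round(r["p"],2),u.mean(),v.mean(),m.sum(),np.round(np.array(r["extent"])*[640,480,640,480],1),atz(c,u.mean(),v.mean(),z))
E
```

```text
pics
{'clock': np.float64(0.0), 'qpos': array([-1.231,  0.522, -0.036,  1.6  ,  0.021,  1.021, -0.113]), 'qd': array([ 0.   ,  0.001,  0.002, -0.002, -0.002, -0.001, -0.002]), 'joint_efforts': array([  0.001, -92.711,   1.981, -36.992,   0.018,   0.008,   0.   ]), 'position': array([0.249, 0.573, 0.205]), 'tool_rot': array([-3.141,  0.   ,  2.732]), 'force': array([-0.649, -0.872, -0.321]), 'moment': array([-0.021,  0.021,  0.026]), 'finger_force': np.float64(0.0), 'grip_width': np.float64(0.085)}
top [ 0.4056 -0.0327  1.262 ]
top console 0.92 330.6687854710556 281.09988649262203 4405 [287.4 253.  373.7 310.6] [ 0.5127 -0.0222  0.05  ]
top knob_top 0.56 329.97755491881566 281.3283190066858 4188 [288.2 252.3 376.8 314.5] [ 0.5125 -0.0204  0.046 ]
top key_top 0.68 400.19844789356983 272.73835920177385 902 [383.7 253.7 418.2 290. ] [ 0.5337 -0.1956  0.056 ]
top key_top 0.55 355.910447761194 277.910447761194 67 [351.3 273.5 360.8 281.3] [ 0.5204 -0.0851  0.056 ]
top casing 0.95 329.8440040650407 281.5797764227642 3936 [286.5 251.  376.5 312.4] [ 0.5115 -0.0201  0.05  ]
side [ 0.0021 -0.5994  1.0562]
side console 0.81 300.6108626198083 259.60303514376994 6260 [243.2 209.3 360.4 313.5] [ 0.5015 -0.0355  0.05  ]
side knob_top 0.75 288.0869565217391 249.416149068323 161 [280.3 240.7 296.1 257.3] [0.5028 0.005  0.046 ]
side key_top 0.52 321.76363636363635 262.3272727272727 110 [315.3 260.7 324.9 269.2] [ 0.5253 -0.0744  0.056 ]
side casing 0.94 299.9397046046916 259.49331016507386 5755 [243.1 211.5 354.7 313. ] [ 0.5007 -0.0343  0.05  ]
```

```bash
python3 - <<'E'
import cv2,numpy as np
a=cv2.imread("pics/top0.png")[235:335,270:400];b=cv2.imread("pics/side0.png")[200:330,230:370]
cv2.imwrite("pics/c0.png",np.hstack([cv2.resize(a,(400,308),interpolation=2),cv2.resize(b,(332,308),interpolation=2)]))
t=cv2.resize(cv2.imread("pics/top0.png"),(400,300));s=cv2.resize(cv2.imread("pics/side0.png"),(400,300))
A=cv2.imread("pics/c0.png");A=cv2.copyMakeBorder(A,0,0,0,800-A.shape[1],0)
cv2.imwrite("pics/v1.png",np.vstack([A[:300],np.hstack([t,s])]))
E
```

```text
(no output)
```

View pics/v1.png

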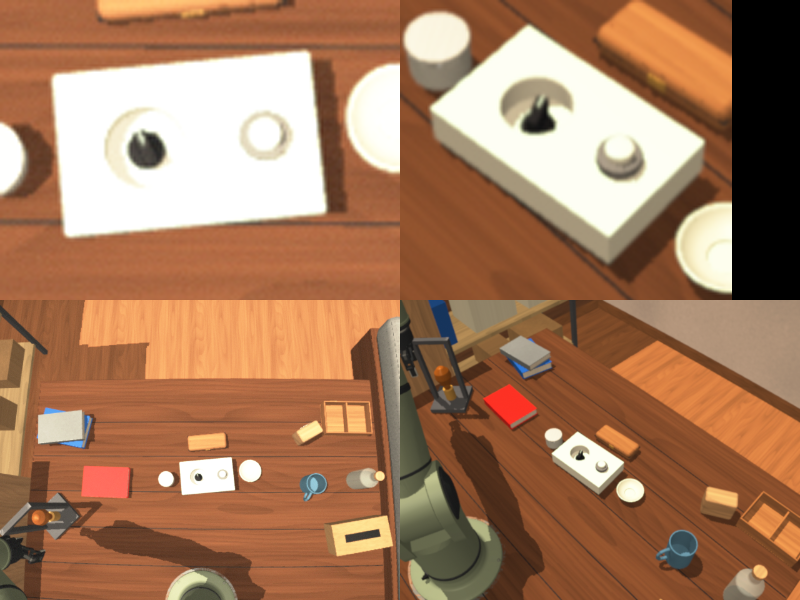

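```bash
python3 - <<'E'
from h import *
import cv2,numpy as np
np.set_printoptions(precision=4,suppress=True)
a=cv2.imread("pics/top0.png");b=cv2.imread("pics/side0.png")
t=a[235:335,270:390];g=(t.min(2)>150).astype(np.uint8)
n,l,s,_=cv2.connectedComponentsWithStats(g);i=l[45,70] or 1+s[1:,4].argmax()
i=1+s[1:,4].argmax()
pts=np.argwhere(l==i)[:,::-1]+[270,235]
W=np.array([atz("top",u,v,.052)[:2] for u,v in pts],np.float32)
r=cv2.minAreaRect(W);print(r)
for z,(u,v) in((.058,(356.5,278.2)),): print(atz("top",u,v,z))
c=np.array(r[0]);
for yaw in (.05,.08,.1):
    R=np.array([[np.cos(yaw),-np.sin(yaw)],[np.sin(yaw),np.cos(yaw)]]);print(yaw,c+R@[0,.035],c+R@[0,-.062])
w=atz("top",317,282,.046);print(w)
# rectified views of z=.046 plane, 0.3mm/px, 90mm; x up, y left
cen=c+[-.003,.035]
out=[]
for cam,im in(("top",a),("side",b)):
    m=np.zeros((300,300,2),np.float32)
    for i in range(300):
        for j in range(300): m[i,j]=proj(cam,[cen[0]+(150-i)*.0003,cen[1]+(150-j)*.0003,.046])
    out.append(cv2.resize(cv2.remap(im,m[...,0],m[...,1],cv2.INTER_CUBIC),(400,400)))
cv2.imwrite("pics/v2.png",np.hstack(out));print(cen)
E
```

```text
Traceback (most recent call last):
  File "h.py", line 10, in atz
    o,d=ray(cam,u,v);return o+d*(z-o[2])/d[2]
        ~~~^^^^^^^^^
  File "h.py", line 4, in ray
    c=camera_params(cam);K=np.array(c["K"]);k1=c["k1"]
ValueError: time passes only in moves, steps and waits
```

```bash
sed -i 's/^def ray/import functools\ncamera_params=functools.cache(camera_params)\ndef ray/' h.py; python3 - <<'E'
from h import *
np.set_printoptions(precision=4,suppress=True)
a=cv2.imread("pics/top0.png");b=cv2.imread("pics/side0.png")
t=a[235:335,270:385];g=(t.min(2)>150).astype(np.uint8)
n,l,s,_=cv2.connectedComponentsWithStats(g)
i=1+s[1:,4].argmax()
pts=np.argwhere(l==i)[:,::-1]+[270,235]
W=np.array([atz("top",u,v,.052)[:2] for u,v in pts],np.float32)
r=cv2.minAreaRect(W);print(r)
print("key",atz("top",356.5,278.2,.058))
c=np.array(r[0])
for yaw in (.05,.08,.1):
    R=np.array([[np.cos(yaw),-np.sin(yaw)],[np.sin(yaw),np.cos(yaw)]]);print(yaw,c+R@[0,.035],c+R@[0,-.062])
cen=c+[-.003,.035]
out=[]
for cam,im in(("top",a),("side",b)):
    m=np.zeros((300,300,2),np.float32)
    for i in range(300):
        for j in range(300): m[i,j]=proj(cam,[cen[0]+(150-i)*.0003,cen[1]+(150-j)*.0003,.046])
    out.append(cv2.resize(cv2.remap(im,m[...,0],m[...,1],cv2.INTER_CUBIC),(400,400)))
cv2.imwrite("pics/v2.png",np.hstack(out));print(cen)
E
```

```text
((0.5124955177307129, -0.02181907743215561), (0.13365718722343445, 0.21263088285923004), 5.51768159866333)
key [ 0.5195 -0.0865  0.058 ]
0.05 [0.5107 0.0131] [ 0.5156 -0.0837]
0.08 [0.5097 0.0131] [ 0.5175 -0.0836]
0.1 [0.509 0.013] [ 0.5187 -0.0835]
[0.5095 0.0132]
```

View pics/v2.png

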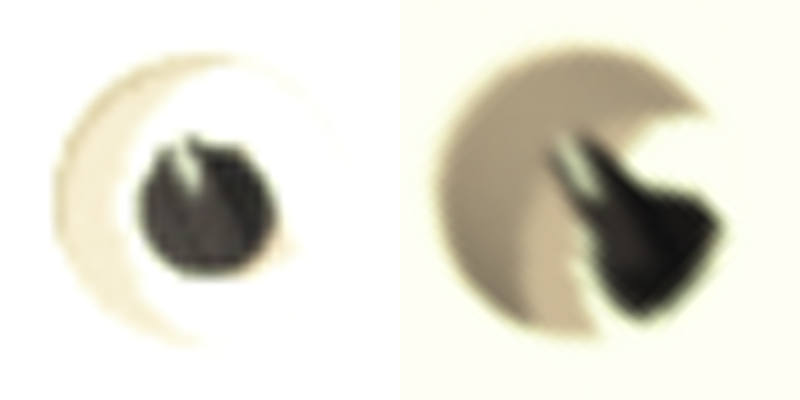

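The top view shows the console with the well centre near (0.510, 0.013). The white line on the bar points about 24° anticlockwise of world +x, which puts the dimmer at about 0.33. Now I'll move over.

```bash
python3 -m creep '[[-0.74,-0.66,0,0,0.25],[-1.48,-1.32,0,0,0.25],[-2.22,-1.98,0,0,0.25],[-2.96,-2.64,0,0,0.25],[-3.7,-3.3,0,0,0.25]]' 30; python3 -m creep '[[-0.74,-0.66,0,-1,0.25],[-1.48,-1.32,0,-2,0.25],[-2.22,-1.98,0,-3,0.25],[-2.96,-2.64,0,-4,0.25],[-3.7,-3.3,0,-5,0.25]]'; python3 -c "
from h import *
s=status.observe();print(s['qpos'],s['position'],s['tool_rot'],s['grip_width'],s['force'],s['moment'])"
```

```text
clock: 1.12
position: [0.3744, 0.3015, 0.2059]
tool_rot: [3.141, 0.0, 2.732]
force: [1.2, 0.2, -0.2]
grip_width: 0.0213
finger_force: 0.0
clock: 1.75
position: [0.4984, 0.0334, 0.206]
tool_rot: [3.142, 0.001, -2.853]
force: [1.2, 0.9, -0.8]
grip_width: 0.0215
finger_force: 0.0
[-0.20764738  0.32207542  0.02768838  1.92619121 -0.01140308  0.89275822
  1.68481092] [0.49840577 0.03344903 0.2059855 ] [ 3.14155221e+00  7.23069180e-04 -2.85334268e+00] 0.02145551935091139 [ 1.21881782  0.87428763 -0.84182524] [ 0.08695958 -0.02156828 -0.01391501]
```

```bash
python3 -m creep '[[0,-0.1,0,1.3,0.25],[0,-0.2,0,2.6,0.25],[-0.05,-0.3,0,3.9,0.25],[-0.09,-0.39,0,5.2,0.25],[-0.09,-0.39,0,6.5,0.25]]'; python3 -m creep '[[0,0,0,1.3,0.25],[0,0,0,2.6,0.25],[0,0,0,3.9,0.25],[0,0,0,5.2,0.25],[0,0,0,6.5,0.25]]';python3 -m creep '[[0,0,0,1.3,0.25],[0,0,0,2.6,0.25],[0,0,0,3.9,0.25],[0,0,0,5.2,0.25],[0,0,0,6.5,0.25]]';python3 -m creep '[[0,0,0.4,1.05,0.25],[0,0,0.8,2.1,0.25],[0,0,1.1,2.1,0.25],[0,0,1.1,2.1,0.25]]'; python3 - <<'E'
from h import *
np.set_printoptions(precision=4,suppress=True)
s=status.observe();print(s['qpos'],s['position'],s['tool_rot'],s['grip_width'],s['force'],s['moment'])
a,b=grab_frame("top"),grab_frame("side")
cv2.imwrite("pics/top1.png",a);cv2.imwrite("pics/side1.png",b)
cv2.imwrite("pics/v3.png",np.hstack([cv2.resize(a[230:330,265:365],(400,400),interpolation=2),cv2.resize(b[140:290,220:370],(400,400),interpolation=2)]))
p=s['position']
for d in(0,.008,.02):print(proj("side",p-[0,0,d]),proj("top",p-[0,0,d]))
E
```

```text
clock: 2.38
position: [0.5096, 0.0138, 0.2058]
tool_rot: [3.142, 0.0, 2.511]
force: [-0.1, 0.6, -1.0]
grip_width: 0.0212
finger_force: 0.0
clock: 3.0
position: [0.5095, 0.0142, 0.2058]
tool_rot: [3.141, -0.0, 1.604]
force: [0.3, -0.0, -0.1]
grip_width: 0.0214
finger_force: 0.0
clock: 3.62
position: [0.5095, 0.0143, 0.2058]
tool_rot: [3.142, -0.0, 0.696]
force: [-0.6, 0.9, -0.7]
grip_width: 0.0212
finger_force: 0.0
clock: 4.12
position: [0.5089, 0.0141, 0.139]
tool_rot: [-3.141, 0.002, 0.409]
force: [-0.3, 0.4, 0.4]
grip_width: 0.0213
finger_force: 0.0
[-0.6333  0.5225  0.6715  1.9899 -0.4548  0.7835 -0.8577] [0.5089 0.0141 0.139 ] [-3.1414  0.0018  0.4092] 0.02133871043322345 [-0.2563  0.394   0.3858] [-0.0452  0.0113  0.0378]
[285.6241 216.9224] [314.7273 279.2942]
[285.7758 219.5048] [314.8669 279.6083]
[286.0007 223.3298] [315.0727 280.0712]
```

View pics/v3.png

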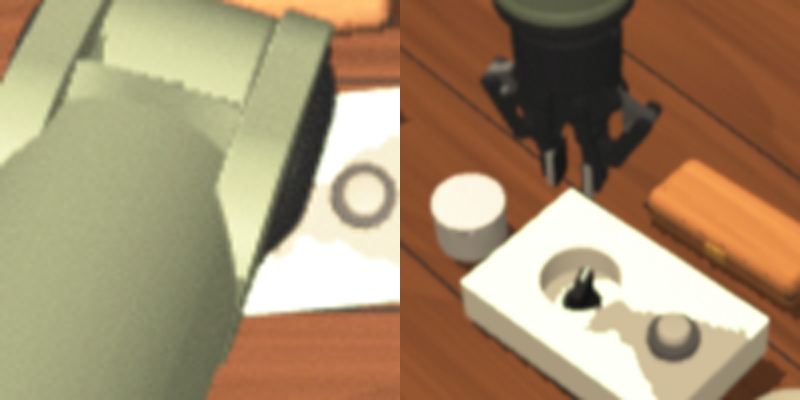

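```bash
python3 - <<'E'
from h import *
b=cv2.imread("pics/side1.png");p=np.array([.5089,.0141,.139]);y=np.array([np.sin(.409),-np.cos(.409),0])
S=10;x0,y0=255,175
c=cv2.resize(b[y0:y0+60,x0:x0+80],(800,600),interpolation=2)
for s in(-.0107,0,.0107):
    for d in(-.011,0,.008):
        q=(proj("side",p+y*s-[0,0,d])+.5-[x0,y0])*S
        cv2.circle(c,(int(q[0]),int(q[1])),4,(0,0,255) if d>0 else (0,255,0),-1)
cv2.imwrite("pics/v4.png",c)
E
```

```text
(no output)
```

View pics/v4.png

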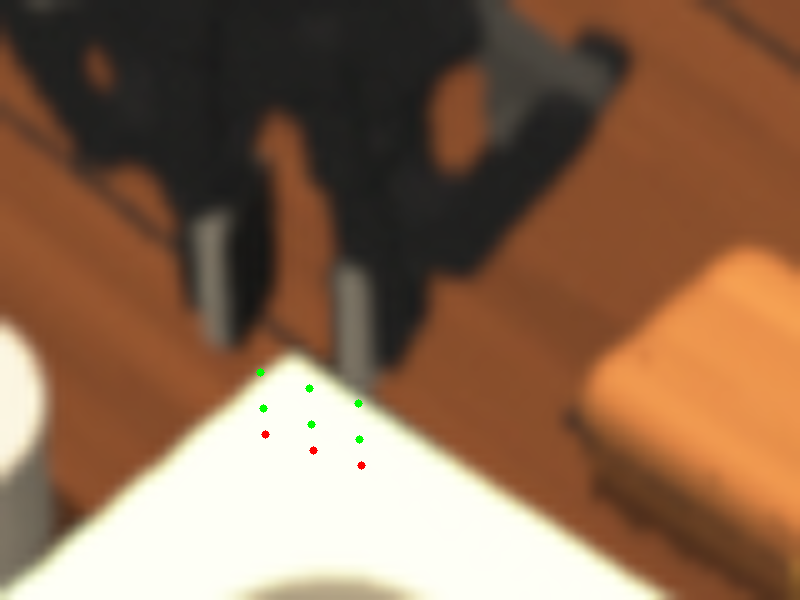

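The fingertips show at about (278,210) and (293,212). That's around 9 px above where they should be, so I'll check again lower down.

```bash
python3 -m creep '[[0,0,0.4,0,0.25],[0,0,0.8,0,0.25],[0,0,0.8,0,0.25],[0,0,0.8,0,0.25]]'; python3 - <<'E'
from h import *
np.set_printoptions(precision=4,suppress=True)
s=status.observe();print(s['position'],s['tool_rot'],s['force'],s['moment'])
b=grab_frame("side");cv2.imwrite("pics/side2.png",b)
p=s['position'];yw=s['tool_rot'][2];y=np.array([np.sin(yw),-np.cos(yw),0])
S=8;x0,y0=240,195
c=cv2.resize(b[y0:y0+75,x0:x0+100],(800,600),interpolation=2)
def dot(P,col):
    q=(proj("side",P)+.5-[x0,y0])*S;cv2.circle(c,(int(q[0]),int(q[1])),3,col,-1)
for k in(-.0107,.0107):
    for d in(-.011,0,.008): dot(p+y*k-[0,0,d],(0,0,255))
for t in np.linspace(0,6.28,24): dot([.5095+.0335*np.cos(t),.013+.0335*np.sin(t),.052],(255,0,0))
R=np.array([[np.cos(.096),-np.sin(.096)],[np.sin(.096),np.cos(.096)]])
for a in(-.065,.065):
    for e in(-.105,.105): dot(np.r_[R@[a,e]+[.5125,-.0218],.052],(0,160,0))
cv2.imwrite("pics/v5.png",c)
E
```

```text
clock: 4.72
position: [0.5101, 0.0141, 0.0929]
tool_rot: [3.141, -0.001, 0.409]
force: [0.3, 0.5, 0.9]
grip_width: 0.0211
finger_force: 0.0
[0.5101 0.0141 0.0929] [ 3.1413 -0.0013  0.4089] [0.305  0.4805 0.8966] [-0.016   0.0077 -0.0246]
```

View pics/v5.png

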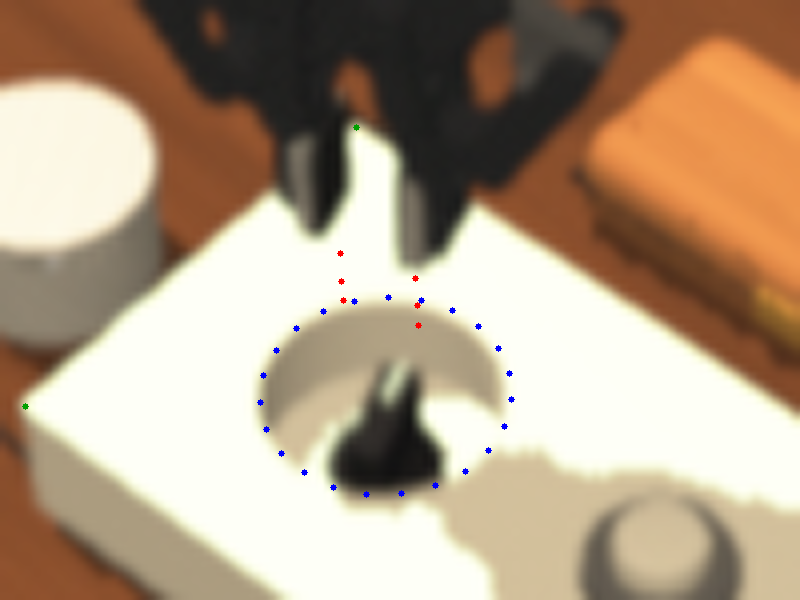

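Console geometry matches the picture, but the tips show at about (280,224) and (292,228), roughly 25 mm higher than claimed. I'll check against the start pictures, where the gripper is in view of both cameras.

```bash
python3 - <<'E'
from h import *
p=np.array([.249,.573,.205]);yw=2.732;y=np.array([np.sin(yw),-np.cos(yw),0])
out=[]
for cam in("top","side"):
    b=cv2.imread(f"pics/{cam}0.png");q0=proj(cam,p);print(cam,q0)
    x0,y0=np.clip((q0-[50,65]).astype(int),0,[540,370])
    c=cv2.resize(b[y0:y0+110,x0:x0+100],(400,440),interpolation=2)
    for k in(-.0425,.0425):
        for d in(-.011,0,.008):
            q=(proj(cam,p+y*k-[0,0,d])+.5-[x0,y0])*4;cv2.circle(c,(int(q[0]),int(q[1])),2,(0,0,255),-1)
    out.append(c)
cv2.imwrite("pics/v6.png",np.hstack(out))
E
```

```text
top [ 60.80307981 391.23383344]
side [ 29.36391158 122.02733053]
```

View pics/v6.png

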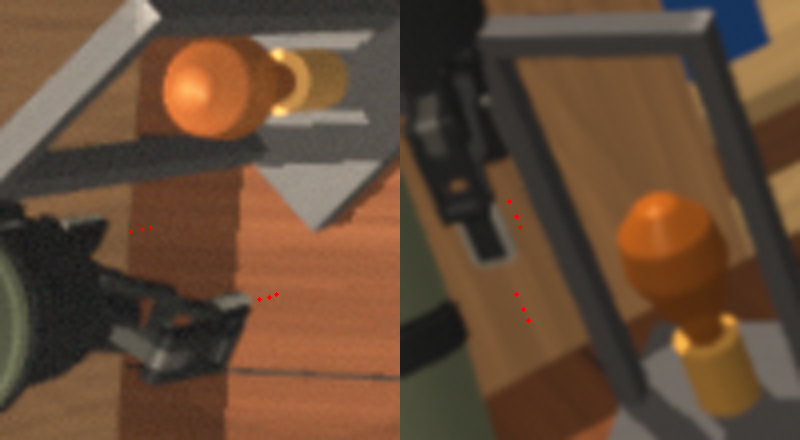

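Both start views agree: the tips sit about 25 mm short of the claimed spot along the tool axis and are laterally fine. I'll descend carefully on force and image.

```bash
python3 -m creep '[[0,0,0.25,0,0.25],[0,0,0.5,0,0.25],[0,0,0.7,0,0.25],[0,0,0.85,0,0.25],[0,0,0.85,0,0.25]]'; python3 - <<'E'
from h import *
np.set_printoptions(precision=4,suppress=True)
s=status.observe();print(s['position'],s['tool_rot'],s['force'],s['moment'])
b=grab_frame("side");cv2.imwrite("pics/side3.png",b)
p=s['position'];yw=s['tool_rot'][2];y=np.array([np.sin(yw),-np.cos(yw),0])
S=8;x0,y0=240,195
c=cv2.resize(b[y0:y0+75,x0:x0+100],(800,600),interpolation=2)
def dot(P,col):
    q=(proj("side",P)+.5-[x0,y0])*S;cv2.circle(c,(int(q[0]),int(q[1])),3,col,-1)
for k in(-.0107,.0107):
    for d in(-.017,.008): dot(p+y*k-[0,0,d],(0,0,255))
cv2.imwrite("pics/v7.png",c)
E
```

```text
clock: 5.4
position: [0.5091, 0.014, 0.04]
tool_rot: [-3.141, 0.001, 0.409]
force: [-0.3, -0.0, 0.4]
grip_width: 0.0214
finger_force: 0.0
[0.5091 0.014  0.04  ] [-3.1414  0.0011  0.4086] [-0.2861 -0.0321  0.4276] [-0.0712  0.0522 -0.0425]
```

View pics/v7.png

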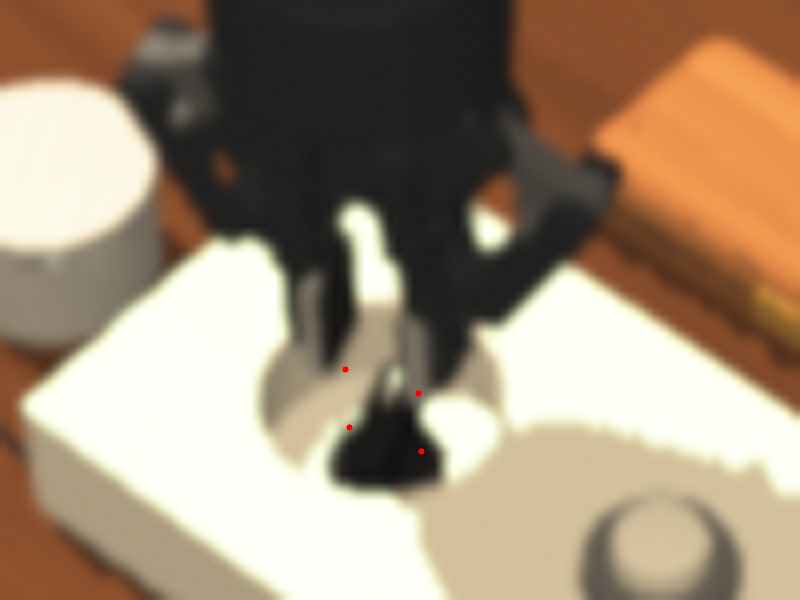

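The tips are at (281,241) and (294,244), astride the knob and about 57 mm above the table, so they need about 25 mm more.

```bash
python3 -m creep '[[0,0,0.1,0,0.25],[0,0,0.2,0,0.25],[0,0,0.2,0,0.25]]'; python3 -m creep '[[0,0,0.05,0,0.25],[0,0,0.1,0,0.25],[0,0,0.1,0,0.25]]';python3 - <<'E'
from h import *
np.set_printoptions(precision=4,suppress=True)
s=status.observe();print(s['position'],s['tool_rot'],s['force'],s['moment'])
b=grab_frame("side");cv2.imwrite("pics/side4.png",b)
cv2.imwrite("pics/v8.png",cv2.resize(b[210:270,250:330],(800,600),interpolation=2))
E
```

```text
clock: 5.82
position: [0.5092, 0.0142, 0.0283]
tool_rot: [-3.141, 0.001, 0.409]
force: [0.7, 0.4, 0.2]
grip_width: 0.0215
finger_force: 0.0
clock: 6.2
position: [0.5093, 0.0142, 0.0225]
tool_rot: [-3.141, 0.0, 0.409]
force: [-0.4, -0.8, 0.2]
grip_width: 0.0212
finger_force: 0.0
[0.5093 0.0142 0.0225] [-3.1415  0.0003  0.409 ] [-0.3958 -0.7786  0.1771] [0.0139 0.0122 0.0085]
```

View pics/v8.png

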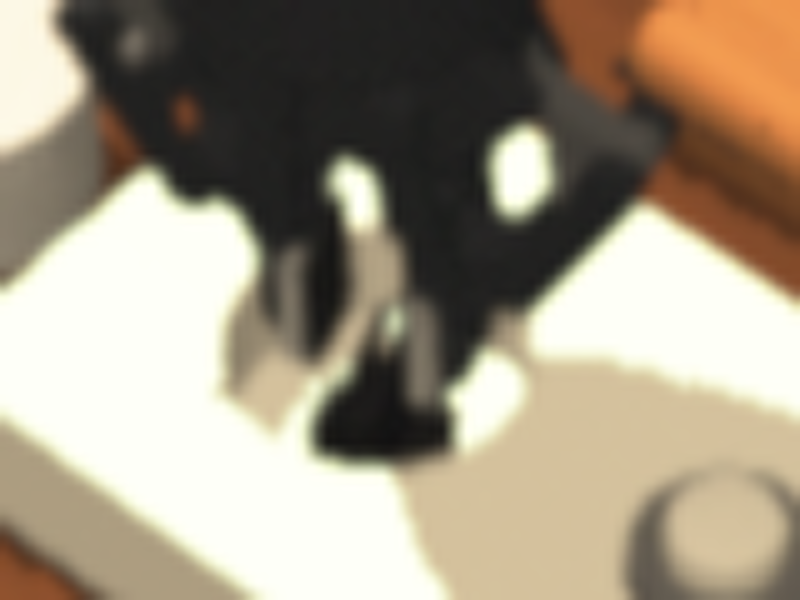

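The fingers are in the well astride the bar with no contact, so the offset is real. I'll go 9 mm deeper and close gently.

```bash
python3 -m creep '[[0,0,0.05,0,0.25],[0,0,0.1,0,0.25],[0,0,0.15,0,0.25],[0,0,0.15,0,0.25]]'; python3 -m creep '[[0,0,0,0,0.2],[0,0,0,0,0.15],[0,0,0,0,0.1],[0,0,0,0,0.05],[0,0,0,0,0.05]]' 25;python3 -c "
from h import *
s=status.observe();print(s['moment'],s['finger_force'],s['qpos'])"
```

```text
clock: 6.75
position: [0.5093, 0.0141, 0.0135]
tool_rot: [-3.142, 0.0, 0.409]
force: [0.1, -0.4, 0.5]
grip_width: 0.0215
finger_force: 0.0
clock: 7.38
position: [0.5095, 0.0147, 0.0138]
tool_rot: [-3.141, -0.0, 0.409]
force: [-1.1, 5.7, 5.2]
grip_width: 0.0111
finger_force: 26.9
[1.24186394 0.29658266 0.08589018] 26.940117180347443 [-0.48256637  0.71307809  0.46899848  2.0511127  -0.63629795  0.52191673
 -0.70838568]
```

```bash
python3 -m creep '[[0,-0.01,-0.02,0,0.05],[0,-0.02,-0.03,0,0.05],[0,-0.02,-0.03,0,0.05]]' 35;python3 -c "
from h import *
s=status.observe();print(s['moment'],s['finger_force'],s['position'])"
```

```text
clock: 7.75
position: [0.509, 0.0147, 0.0146]
tool_rot: [3.14, 0.001, 0.409]
force: [7.2, -0.4, -28.4]
grip_width: 0.0103
finger_force: 34.5
[-0.20822757 -1.66413331  0.06886963] 34.53134894371033 [0.50896782 0.01467715 0.0146177 ]
```

```bash
python3 -m creep '[[0.003,0,0.025,0,0.05],[0.003,0,0.025,0,0.05]]';python3 -c "
from h import *
s=status.observe();print(s['moment'],s['force'],s['position'])"; python3 -m creep '[[0,0,0,-0.5,0.05],[0,0,0,-1,0.05],[0,0,0,-1,0.05]]';python3 -c "
from h import *
s=status.observe();print(s['moment'],s['force'],s['position'],s['tool_rot'])"
```

```text
clock: 8.0
position: [0.5092, 0.0148, 0.0143]
tool_rot: [3.141, -0.0, 0.408]
force: [-1.7, -1.0, 4.2]
grip_width: 0.0105
finger_force: 38.3
[-0.23083336  0.3142383   0.10927497] [-1.66104714 -0.98862657  4.24026789] [0.50916137 0.01475799 0.01427269]
clock: 8.38
position: [0.5092, 0.0147, 0.0143]
tool_rot: [3.141, -0.0, 0.548]
force: [-1.2, -3.3, 6.4]
grip_width: 0.0106
finger_force: 38.4
[-0.59204129  0.38969095  0.01561769] [-1.1520168  -3.33000321  6.40600381] [0.50920879 0.01473318 0.01425262] [ 3.14112364e+00 -1.93977798e-04  5.47558749e-01]
```

```bash
cat > m.py <<'E'
from h import *
np.set_printoptions(precision=3,suppress=True)
M=[]
for i in range(4):
    s=status.observe();M.append(np.r_[s['moment'],s['force']]);grab_frame("side")
print("M,F",np.mean(M,0),"mz",np.array(M)[:,2],"pos",s['position'],"yaw",s['tool_rot'][2],"q7",s['qpos'][6])
E
python3 m.py
python3 -m creep '[[0,0,0,-0.7,0.05],[0,0,0,-1.4,0.05],[0,0,0,-2.1,0.05],[0,0,0,-2.8,0.05],[0,0,0,-3,0.05]]'>/dev/null; python3 m.py
python3 -m creep '[[0,0,0,-0.7,0.05],[0,0,0,-1.4,0.05],[0,0,0,-2.1,0.05],[0,0,0,-2.8,0.05],[0,0,0,-3,0.05]]'; python3 m.py
```

```text
M,F [-0.674  0.456  0.059 -2.079 -3.561  6.548] mz [0.016 0.067 0.045 0.108] pos [0.509 0.015 0.014] yaw 0.5461242282845551 q7 -0.6143486574345036
M,F [-0.855  0.298 -0.039 -1.152 -4.023  6.238] mz [-0.091 -0.046 -0.03   0.011] pos [0.509 0.015 0.014] yaw 0.9649427603479377 q7 -0.3265286637941169
clock: 10.02
position: [0.5094, 0.0145, 0.0142]
tool_rot: [3.141, 0.0, 1.385]
force: [0.6, -4.6, 6.2]
grip_width: 0.0105
finger_force: 38.4
M,F [-0.981  0.089 -0.045 -0.153 -4.587  5.8  ] mz [-0.065 -0.049 -0.058 -0.008] pos [0.509 0.015 0.014] yaw 1.3837109949268784 q7 -0.04375149012034939
```

```bash
for i in 1 2 3; do python3 -m creep '[[0,0,0,-0.5,0.05],[0,0,0,-1,0.05],[0,0,0,-1,0.05]]'>/dev/null; python3 m.py; done
```

```text
M,F [-1.057 -0.043  0.052  0.536 -4.838  5.651] mz [0.004 0.083 0.046 0.074] pos [0.51  0.014 0.014] yaw 1.5232111509113522 q7 0.04986379264500339
M,F [-1.289 -0.152  0.074  1.164 -5.495  6.437] mz [0.051 0.095 0.065 0.085] pos [0.51  0.015 0.014] yaw 1.662214659512467 q7 0.14307588179255085
M,F [-1.281 -0.249  0.041  1.749 -5.675  5.809] mz [0.059 0.042 0.057 0.008] pos [0.51  0.014 0.014] yaw 1.8017805488531764 q7 0.23678610537238282
```

```bash
python3 -m creep '[[-0.003,0,-0.003,-0.5,0.05],[-0.005,0.001,-0.005,-1,0.05],[-0.005,0.001,-0.005,-1,0.05]]'>/dev/null; python3 m.py;  python3 -m creep '[[0,0,0,-0.5,0.05],[0,0,0,-1,0.05],[0,0,0,-1,0.05]]'>/dev/null; python3 m.py; python3 - <<'E'
from h import *
b=grab_frame("side");cv2.imwrite("pics/v9.png",cv2.resize(b[210:270,250:330],(800,600),interpolation=2))
E
```

```text
M,F [-1.164 -0.661  0.067  3.023 -4.519 -0.468] mz [-0.014  0.123  0.082  0.079] pos [0.51  0.015 0.014] yaw 1.9407715461428954 q7 0.3304543382791138
M,F [-1.159 -0.787  0.068  3.111 -4.942 -1.29 ] mz [0.108 0.036 0.029 0.097] pos [0.51  0.015 0.014] yaw 2.0804594254251723 q7 0.42467791913546826
```

View pics/v9.png

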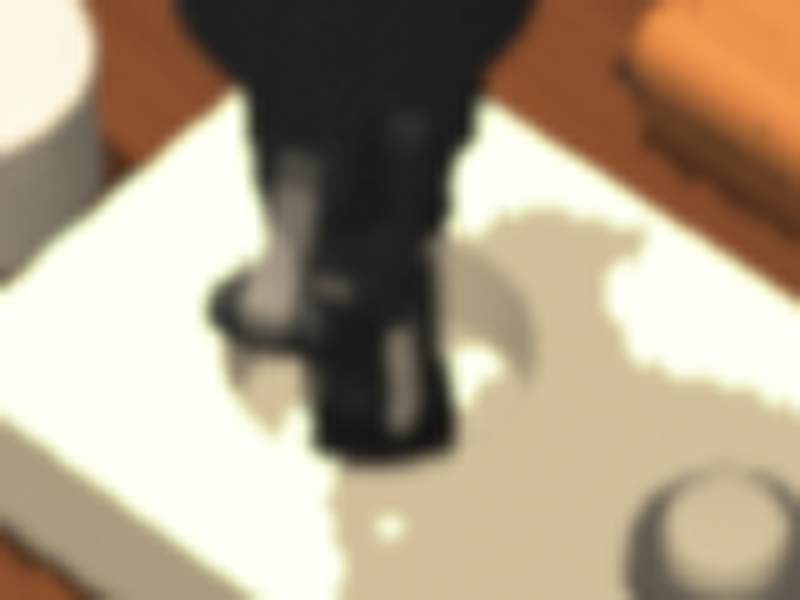

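```bash
sed -i 's/s\["moment"\]/&/; s/"q7",s/"eff7",s["joint_efforts"][6],"eff1",s["joint_efforts"][0],"q7",s/' m.py; for i in 1 2; do python3 -m creep '[[0,0,0,-0.5,0.05],[0,0,0,-1,0.05],[0,0,0,-1,0.05]]'>/dev/null; python3 m.py; done
```

```text
M,F [-1.117 -0.822  0.063  4.082 -4.297 -1.644] mz [0.098 0.083 0.04  0.03 ] pos [0.51  0.015 0.014] yaw 2.220088559193658 eff7 -0.050533757312223315 eff1 -2.344338521361351 q7 0.5192344982565755
M,F [-1.066 -0.921  0.065  4.334 -4.652 -1.749] mz [0.087 0.06  0.017 0.094] pos [0.51  0.015 0.014] yaw 2.3597228282743696 eff7 -0.050541332457214594 eff1 -2.247147560119629 q7 0.6142334833587095
```

```bash
for i in 1 2; do python3 -m creep '[[0,0,0,-0.3,0.05],[0,0,0,-0.6,0.05],[0,0,0,-0.6,0.05]]'>/dev/null; python3 m.py; done
```

```text
M,F [-1.06  -0.999  0.002  4.202 -4.23  -1.157] mz [-0.001  0.004 -0.006  0.011] pos [0.51  0.015 0.014] yaw 2.4434279591745005 eff7 -0.004349201044533402 eff1 -2.270256355404854 q7 0.6715457019070713
M,F [-1.02  -1.015  0.004  4.833 -4.173 -1.64 ] mz [-0.008  0.018  0.019 -0.015] pos [0.51  0.015 0.014] yaw 2.5272631861973998 eff7 -0.0035608439793577418 eff1 -2.195025756955147 q7 0.7290858687368689
```

```bash
for i in 1 2 3; do python3 -m creep '[[0,0,0,-0.3,0.05],[0,0,0,-0.6,0.05],[0,0,0,-0.6,0.05]]'>/dev/null; python3 m.py; done
```

```text
M,F [-0.993 -1.056 -0.014  4.959 -3.753 -1.766] mz [ 0.027  0.009 -0.07  -0.023] pos [0.51  0.015 0.014] yaw 2.611039651926502 eff7 -0.003495600903988816 eff1 -2.1145954728126526 q7 0.7868916459202187
M,F [-0.945 -1.117  0.008  5.177 -4.192 -2.257] mz [ 0.008  0.031 -0.005 -0.003] pos [0.51  0.015 0.014] yaw 2.69479566788 eff7 -0.0034179777139797807 eff1 -2.026006579399109 q7 0.8449152778425313
M,F [-0.887 -1.089 -0.009  5.311 -4.284 -2.472] mz [-0.017 -0.015 -0.007  0.005] pos [0.51  0.015 0.014] yaw 2.7786439609971123 eff7 0.01908592355903238 eff1 -1.9373995810747147 q7 0.9032557119370057
```

```bash
for i in 1 2; do python3 -m creep '[[0,0,0,-0.3,0.05],[0,0,0,-0.6,0.05],[0,0,0,-0.6,0.05]]'>/dev/null; python3 m.py; done
```

```text
M,F [-0.844 -1.167 -0.058  4.901 -3.036 -1.947] mz [-0.099 -0.016 -0.022 -0.094] pos [0.51  0.015 0.014] yaw 2.8624088623526585 eff7 0.06747756851837039 eff1 -1.8481742218136787 q7 0.9619220050406272
M,F [-0.766 -1.21  -0.12   4.919 -3.363 -1.974] mz [-0.15  -0.113 -0.12  -0.099] pos [0.51  0.015 0.014] yaw 2.9461235176049456 eff7 0.1181184221059084 eff1 -1.7596184089779854 q7 1.0208492500137063
```

```bash
python3 -m creep '[[0,0,0,-0.3,0.05],[0,0,0,-0.6,0.05],[0,0,0,-0.6,0.05]]'>/dev/null; python3 m.py; python3 -m creep '[[0,0,0,-0.2,0.05],[0,0,0,-0.4,0.05],[0,0,0,-0.4,0.05],[0,0,0,-0.4,0.05],[0,0,0,-0.4,0.05]]'; python3 m.py
```

```text
M,F [-0.715 -1.211 -0.186  5.169 -2.704 -1.773] mz [-0.186 -0.201 -0.184 -0.174] pos [0.51  0.015 0.014] yaw 3.029869914643787 eff7 0.16928391996771097 eff1 -1.6674649715423584 q7 1.0801446509207446
clock: 19.52
position: [0.51, 0.0149, 0.0143]
tool_rot: [3.142, 0.001, 3.086]
force: [5.9, -3.7, -2.6]
grip_width: 0.0104
finger_force: 37.6
M,F [-0.707 -1.202 -0.21   5.536 -2.884 -2.467] mz [-0.194 -0.223 -0.184 -0.238] pos [0.51  0.015 0.014] yaw 3.0856286987952033 eff7 0.22083511110395193 eff1 -1.7106707766652107 q7 1.1198794710088724
```

Firm lean held: the twist felt is about 0.22, and the turn past contact puts the lean at no more than 0.28 N m. Now I'll let go and rise.

```bash
python3 -m creep '[[0,0,0,0,0.15],[0,0,0,0,0.2],[0,0,0,0,0.25],[0,0,0,0,0.25],[0,0,0,0,0.25]]'; python3 m.py; python3 -m creep '[[0,0,-0.2,0,0.25],[0,0,-0.5,0,0.25],[0,0,-1,0,0.25],[0,0,-1.4,0,0.25],[0,0,-1.4,0,0.25]]'; python3 m.py
```

```text
clock: 20.35
position: [0.5092, 0.0151, 0.0143]
tool_rot: [-3.142, -0.0, 3.09]
force: [0.3, -0.1, 0.2]
grip_width: 0.0211
finger_force: 0.0
M,F [-0.003 -0.011  0.01  -0.105  0.059 -0.15 ] mz [-0.008  0.04  -0.037  0.043] pos [0.509 0.015 0.014] yaw 3.0896891949006915 eff7 -0.0030669292027596384 eff1 -0.020280135213397443 q7 1.122436848040327
clock: 21.18
position: [0.5103, 0.0151, 0.1005]
tool_rot: [3.141, 0.003, 3.09]
force: [-0.4, -0.7, -0.2]
grip_width: 0.0213
finger_force: 0.0
M,F [-0.002  0.    -0.004 -0.283 -0.349 -0.291] mz [-0.02  -0.036  0.005  0.035] pos [0.509 0.015 0.098] yaw 3.089735011115916 eff7 0.01603148295544088 eff1 0.19964476581662893 q7 1.1789304545259462
```

```bash
python3 -m creep '[[-0.12,-0.8,0,0,0],[-0.25,-1.62,0,0,0],[-0.25,-1.62,0.35,0,0],[-0.25,-1.62,0.65,0,0],[-0.25,-1.62,0.65,0,0]]'; python3 m.py; python3 - <<'E'
from h import *
b=grab_frame("side");cv2.imwrite("pics/side5.png",b)
p=status.observe()["position"]
S=8;x0,y0=260,205
c=cv2.resize(b[y0:y0+75,x0:x0+100],(800,600),interpolation=2)
def dot(P,col):
    q=(proj("side",P)+.5-[x0,y0])*S;cv2.circle(c,(int(q[0]),int(q[1])),3,col,-1)
dot(p+[0,0,.015],(0,0,255))
for z,col in((.052,(0,160,0)),(.060,(255,0,0))):
  for t in np.linspace(0,6.28,16): dot([.519+.013*np.cos(t),-.083+.013*np.sin(t),z],col)
cv2.imwrite("pics/v10.png",c)
E
```

```text
clock: 22.0
position: [0.5181, -0.0826, 0.0579]
tool_rot: [3.141, -0.003, 3.09]
force: [-0.2, 0.4, -0.0]
grip_width: 0.0
finger_force: 0.0
M,F [ 0.016  0.008 -0.017 -0.205  0.115  0.222] mz [ 0.01  -0.012 -0.036 -0.032] pos [ 0.519 -0.083  0.06 ] yaw 3.0900677296787413 eff7 -0.004677076212828979 eff1 0.02174498629756272 q7 1.3500158396810922
```

View pics/v10.png

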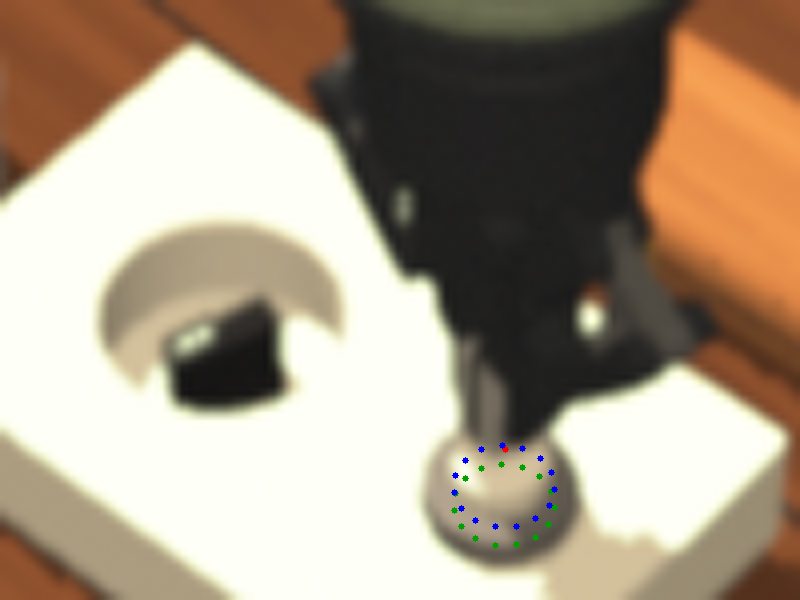

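The knob's bar now lies along about +y at (288,250). The shut fingers are over the key at (322,264). I'll press it gently.

```bash
python3 -m creep '[[0,0,0.05,0,0],[0,0,0.1,0,0],[0,0,0.1,0,0]]'; python3 m.py; for i in 1 2 3; do python3 -m creep '[[0,0,0.025,0,0],[0,0,0.025,0,0]]' >/dev/null; python3 m.py; done
```

```text
clock: 22.62
position: [0.519, -0.0828, 0.0531]
tool_rot: [-3.142, -0.0, 3.09]
force: [1.1, 0.3, -0.1]
grip_width: -0.0
finger_force: 0.0
M,F [ 0.011 -0.016  0.015  0.29   0.039 -0.003] mz [0.021 0.003 0.009 0.025] pos [ 0.519 -0.083  0.053] yaw 3.089797609618765 eff7 -0.001682033071119804 eff1 -0.02614533354062587 q7 1.345975956151385
M,F [ 0.012 -0.012  0.041 -0.021  0.036 -0.518] mz [0.039 0.046 0.02  0.057] pos [ 0.519 -0.083  0.052] yaw 3.089823571943785 eff7 -0.0009770131873665377 eff1 -0.005388989229686558 q7 1.3450237192896628
M,F [-0.013 -0.011  0.009 -0.048 -0.178 -0.082] mz [ 0.01   0.062  0.002 -0.038] pos [ 0.519 -0.083  0.05 ] yaw 3.0898338918111645 eff7 -0.0010141560414922424 eff1 -0.007392283296212554 q7 1.3440930384365986
M,F [-0.037 -0.007  0.032 -0.31  -0.075 -0.053] mz [ 0.09   0.001  0.039 -0.003] pos [ 0.519 -0.083  0.049] yaw 3.089825272594716 eff7 -0.001073559069482144 eff1 -0.009067885112017393 q7 1.343102733673158
```

```bash
for i in 1 2 3 4; do python3 -m creep '[[0,0,0.025,0,0],[0,0,0.025,0,0]]' >/dev/null; python3 m.py|cut -c1-150; done
```

```text
M,F [-0.014 -0.005 -0.     0.059  0.423  1.736] mz [ 0.02  -0.012 -0.042  0.034] pos [ 0.519 -0.083  0.047] yaw 3.089791446017814 eff7 -0.001025720230
M,F [-0.065 -0.066  0.022  0.279 -0.079  3.258] mz [ 0.025  0.016  0.06  -0.012] pos [ 0.519 -0.083  0.046] yaw 3.0898318233855737 eff7 -0.00102026424
M,F [-0.033 -0.135 -0.007  0.51  -0.784  3.719] mz [-0.024  0.007 -0.013  0.002] pos [ 0.519 -0.083  0.044] yaw 3.089794802172364 eff7 -0.000951665351
M,F [-0.067 -0.174 -0.006  0.485 -0.178  4.279] mz [-0.049 -0.001  0.001  0.026] pos [ 0.519 -0.083  0.043] yaw 3.089706385982516 eff7 -0.001017145586
```

```bash
for i in 1 2; do python3 -m creep '[[0,0,0.012,0,0],[0,0,0.012,0,0]]' >/dev/null; python3 m.py|cut -c1-150; done
```

```text
M,F [-0.03   0.256 -0.02  -1.402 -0.123 11.703] mz [-0.    -0.019 -0.022 -0.037] pos [ 0.519 -0.083  0.042] yaw 3.089746398668411 eff7 -0.000422045932
M,F [ 0.08   1.048  0.016 -4.3    0.554 23.606] mz [ 0.064  0.01   0.002 -0.014] pos [ 0.519 -0.083  0.042] yaw 3.089804498505511 eff7 -0.000948504020
```

The hard stop says the key is fully in, so I'll back off straight up and clear.

```bash
python3 -m creep '[[0,0,-0.1,0,0],[0,0,-0.4,0,0],[0,0,-1,0,0],[0,0,-1.6,0,0],[0,0,-1.6,0,0]]'; python3 - <<'E'
from h import *
b=grab_frame("side");s=status.observe();print(s['position'],s['force'])
import os
r=silhouettes("side","key_top")+[]
print([(round(x['p'],2),np.round(np.array(x['extent'])*[640,480,640,480],1)) for x in r])
d=cv2.absdiff(b,cv2.imread("pics/side5.png"))[235:262,270:305];print("knob change since release",d.mean(),d.max())
E
```

```text
clock: 27.5
position: [0.5201, -0.0829, 0.1394]
tool_rot: [-3.141, 0.003, 3.09]
force: [-0.1, -0.5, 0.1]
grip_width: -0.0
finger_force: 0.0
[ 0.5193386  -0.08293812  0.13793289] [ 0.16064795  0.50475403 -0.11716805]
[(0.49, array([315.9, 258.9, 327.5, 267.9]))]
knob change since release 1.2289241622574956 4
```

```bash
python3 -c "
from workcell import bot
print(bot.job_done())"
```

```text
the job is handed in; nothing more can be done
None
```

The job is handed in, with no verdict returned: the knob was turned anticlockwise to a firm lean on its end stop (estimated 0.14–0.28 N m) and left still there. The key was pressed to its hard stop (wrist force peaked near 24 N there, which I took to be the key bottoming, not the casing) and released, though I didn't separately measure the knob's rest on the stop or the key being fully out.

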